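# Turn the wing lock, turn the latch and open the wall enclosure

## Robot

A 6-joint arm with a two-finger parallel gripper is mounted at the origin on the work surface. World frame = base frame: x ahead of the robot, y to its left, z up, the work surface at z = 0. Lengths are in m, angles in rad, forces in N, time in s.
With the tool pointing down it reaches from about 0.4 to 0.825 m from the base axis. Payload 7 kg.
Tool frame: the origin (TCP) lies midway between the tips of the shut fingers; the grasp point (between the pads) lies 19 mm behind it; z points along the fingers, y is the line along which they close (so a half turn about z gives the same grasp; the last joint's range is limited). The gripper opens to 88 mm and grips with 3 to 60 N. Pads are 19 mm wide; open, the fingers measure 130 mm over their backs; the gripper's body (78 mm by 193 mm) begins 47 mm behind the grasp point.
Start: joints at [1.619, 0.359, 0.012, 0, -1.224, -0.288], TCP at [0.16, 0.656, 0.227] pointing down, gripper open.
Joint ranges: [-3.07, 3.07], [-1.43, 2.12], [-1.02, 1.25], [-3.03, 1.67], [-3.05, -0], [-3.03, 3.03]. Speed limits (rad/s): [2.39, 2.39, 3.01, 3.14, 3.14, 3.14].

## Interface

Orientations are given as [roll, pitch, yaw] about the fixed x, y, z axes, in that order (R = Rz(yaw) Ry(pitch) Rx(roll)).
In Python, from station import get_state, grab_frame, calibration, job_done, boxes_of, regions_of, spot_point gives the robot as it stands. The module is installed in compiled form; this text tells all that it offers.
- The arm moves only by the tool arm_command, never from a script. Its argument "commands" is a list of rows, each an object of numbers: "tx", "ty", "tz": the shift along the tool's x, y, z each as a share of 25 cm, from -1 to 1; "twist": the turn about the tool's z as a share of 180 degrees, from -1 to 1. A call has exactly 8 rows; each row is the pose to reach, as a shift and turn from the pose commanded when the call began, along the tool's axes at that moment, turning the shorter way round; what a row does not reach only later rows make up. A row lasts 1/12 s, in which the tool goes at most 41.7 mm and 7.16 degrees, less where a joint would pass 70% of its speed; a pose out of reach is approached as far as the arm can. A call with a number of a shift or a turn outside -1 to 1 is refused whole. A call with a gripper value outside its range is refused whole. "claw" is the opening, from 0 (shut) to 1 (fully open), set as the call begins (left out, the last holds). The fingers move at their own pace and stop on an object; "grip_force" is the grip in N (left out, the last holds). Time passes only in rows, so rows that repeat a pose let the fingers close, or fill a call up. It gives the time, the measured TCP pose, the force, the opening and the grip force at its end, in the units of the state.
- get_state(): the state, without advancing time (a new reading comes with each control period).
- grab_frame(name): name is "side" or "top" or "wrist"; returns the picture (400x640x3 uint8, red, green, blue); there is no depth.
- calibration(name): a dict with "camera_matrix" (3x3 intrinsics, pixels), "extrinsics" (4x4, takes a point from camera to world coordinates). Camera axes: x right, y down, z forward; pixel columns grow to the right and rows downward; lengths in m; the calibration is good to about 2 mm. A picture is of the moment at which its call begins: read the wrist's pose just before it. calibration takes no time and is no camera call; for the wrist camera it gives the pose at the moment of the call.
- job_done(): hands the job in; it is judged then, once.
Trained networks look in the newest picture that a camera, given by its name, has taken for a name from the list of things; names that differ only in an ending like _2 or _b are one class to them, and where a whole thing is asked for, a point or a joint stands for the part that bears it (a point fixed in the world has none). Each returns a list of dicts, best first, with "score" (0 to 1); they miss things now and then, are a little off and sometimes report something else, mostly with a low value. They report only what shows in the picture. A call takes as long as a camera call.
- boxes_of(query, camera): "rect" ([left, top, right, bottom] in pixels, round what is visible of it).
- regions_of(query, camera): "region" (400x640 bool, what is visible of it) and "rect" ([left, top, right, bottom] in pixels, round what is visible of it).
- spot_point(query, camera): "uv" ([column, row] in pixels: a listed point, or the origin of a listed thing).
The state is a dict: "t": time; "q": joint angles; "qd": joint speeds; "joint_efforts": joint torques, N m; "eef_pos": TCP position; "ee_rot": TCP orientation; "force": force on the tool from outside, world axes, zero at the start; "moment": the same for the moment, N m; "width": finger opening in m; "gripper_force": force on a finger pad.
Only numpy, scipy, OpenCV 4.12 (cv2) and the standard library are available. Lean on these libraries where they do the work, as an engineer would, in place of code of your own. Each camera call takes 0.05 s, during which the arm holds its last target. There are 200 camera calls.

## Task

Open the grey steel enclosure that lies on its back on the bench: turn the red wing lock about a quarter turn (it goes one way only, left or right: feel which) so that the black grip springs out of its pan, lift the grip and turn it a quarter turn until it points out over the door's free edge, then raise the door until it stands at least half-way to upright, and let go. Leave the other things on the bench as they are.

Things in the scene. Friction and masses are not known exactly. Their poses are not given: they have to be found in the camera images.
- enclosure: Grey sheet-steel wall enclosure lying fixed on its back, door up: 220 (x) x 320 (y) x 90 mm to the rim, door's outer face at 94 mm. Origin: centre of the underside. Its -x side is the door's free edge, nearest the robot. On the door, along y: a dark pan, 33 x 200 mm, 16 mm high, with the black folding grip flush in it and the red wing lock at its +y end. Spindle at x -65, y -75 mm.
- door (a joint): Door angle, rad: 0 shut, grows as the free edge rises, stop 1.75. It turns about the far rim, parallel to enclosure y. Door with latch weighs about 1 kg; the stiff hinges (1.5 N m friction) hold it wherever it is left; raising takes about 11 N at the grip. A cam under the door's front edge holds it shut until joint latch passes about 1.1.
- latch (a joint): Turn of the spindle with the grip, rad, about the door's outward normal: 0 = grip along enclosure +y over its pan, positive = counter-clockwise from above, stop 1.57 = grip points to enclosure -x, out over the free edge. Friction 0.22 N m; stays where left. The pan's cheeks hinder the turn until joint handle is above about 0.55.
- handle (a joint): Angle of the black grip out of its pan, rad: 0 flush, held down by the catch's nose over its lip; stop 0.80. Once the catch is turned clear, a spring plunger kicks it out to about 0.16, its end some 11 mm above the cheeks; from there it must be raised by hand to above 0.6 (0.7 is good) before it can turn. Friction 0.13 N m: it stays where it is left.
- catch (a joint): Turn of the red wing lock about the door's outward normal, rad: 0 = steel nose over the grip's lip (locked), positive = counter-clockwise from above. It turns one way only, up to 1.35: a stop lug inside, set for left or right (unseen, differs each time), blocks the other way at about 0.2 to 0.3. The grip springs out once it is about 0.6 to 0.75 round. Friction under 0.1 N m; stays where left.
- catch_wing (a point): Centre of the top of the red wing, 129 mm above the bench, on the lock's turning axis, at enclosure x -65, y +71 mm. The wing is 9 mm thick, 34 mm long, along enclosure y at catch 0 and turning with it; 20 mm tall, its foot on the nose plate at 109 mm. The end of the grip's lip is 28 mm from its axis, towards enclosure -y.
- handle_grip (a point): Point on the grip's centre line 93 mm from the spindle, to pinch. The grip is a bar 20 mm wide, 12 mm thick, ending 105 mm from the spindle (a steel lip below to 118 mm). Frame turns with it: y along the bar to its tip, x across its width, z out of its upper face. Flush, it cannot be pinched: the cheeks beside it (33 mm over all) reach its upper face, 110 mm above the bench.
- latch_axis (a point): Point where the spindle axis meets the grip's fold axis: 104 mm above the bench when shut, 175 mm from the hinge line. The grip folds about an axis across the bar through this point; the spindle stands square to the door.
- door_hinge (a point): Middle of the hinge line, on the enclosure's far rim at 90 mm above the bench, 110 mm from its centre; y axis along the hinge. Fixed.
- door_edge (a point): Middle of the door's free edge, on its outer face, 223 mm from the hinge line.
- screwdriver: Bystander: yellow-handled screwdriver lying on the bench, 190 mm long along its x axis; origin under its middle.
- multimeter: Bystander: yellow multimeter lying on its back, 150 x 74 x 36 mm; origin centre of its underside.
- transformer: Bystander: small open transformer with copper winding on a mounting foot, 66 x 80 x 59 mm; origin centre of its underside.
- screw_jar: Bystander: clear jar of 64 mm diameter, 75 mm tall, with blue cap; origin centre of its underside.
- tape_roll: Bystander: black ring of tape lying flat, 90 mm across, 19 mm tall; origin centre of its underside.
- relay: Bystander: grey plug-in relay module lying on its side, about 70 x 56 x 18 mm; origin about the centre of its underside.
- fuse_box: Bystander: small cardboard box, 120 x 85 x 50 mm; origin centre of its underside.

How it is judged:
By the outcome, as a careful person would: the job done as asked, in the order asked, and still so for the second after the job is handed in, with the robot touching nothing.
It also fails if it takes over 53 s, if anything falls off the work surface, if the arm or the gripper's body presses on something with over 40 N, if the wrist force passes 120 N, or if a joint passes its speed limit or range.

## Working session

There is one attempt and no reset: what is moved stays moved. The work goes in short steps, Python scripts to look and compute and a tool call to move; the robot and the scene stay as the last step left them, time stands still between calls to the robot, and variables do not carry over. Pictures are saved under pics/ and viewed, at most 10 in all, crops included, and the job is handed in when it is done.

Besides the shell and the picture viewer there is one more tool, called as name(argument=value, ...), one argument or row to a line, values as JSON. arm_command: Moves the arm, as the interface text tells. Shift numbers are shares of 25 cm and turn numbers shares of 180 degrees, none past 1 either way. Its arguments: {"type":"object","properties":{"commands":{"type":"array"},"claw":{"type":"number"},"grip_force":{"type":"number"}},"required":["commands"]}

```bash
mkdir -p pics
cat > h.py <<'E'
import numpy as np, cv2
from station import *
def ray(cam,uv):
    c=calibration(cam); K=np.array(c["camera_matrix"]); T=np.array(c["extrinsics"])
    d=T[:3,:3]@np.linalg.solve(K,[uv[0],uv[1],1]); return T[:3,3],d
def at_z(cam,uv,z):
    o,d=ray(cam,uv); return o+d*(z-o[2])/d[2]
def proj(cam,P):
    c=calibration(cam); K=np.array(c["camera_matrix"]); T=np.linalg.inv(np.array(c["extrinsics"]))
    p=K@(T[:3,:3]@np.asarray(P)+T[:3,3]); return p[:2]/p[2]
def save(cam,name):
    f=grab_frame(cam); cv2.imwrite(f"pics/{name}.png",f[:,:,::-1]); return f
E
python3 - <<'E'
from h import *
np.set_printoptions(precision=4,suppress=True)
s=get_state(); print(s["t"],s["eef_pos"],s["ee_rot"],s["width"],s["force"])
H={"catch_wing":.129,"handle_grip":.11,"latch_axis":.104,"door_edge":.094,"door_hinge":.09,"enclosure":0}
ims=[]
for c in ["top","side"]:
    ims.append(save(c,c))
    print(c,np.array(calibration(c)["extrinsics"])[:3,3])
    for q,z in H.items():
        for r in spot_point(q,c)[:2]:
            print(c,q,round(r["score"],2),np.round(r["uv"],1),at_z(c,r["uv"],z)[:2])
cv2.imwrite("pics/both.png",cv2.resize(np.vstack(ims),(480,600))[:,:,::-1])
E
```

```text
0.0 [0.1602 0.6552 0.2256] [ 3.1399 -0.0001 -0.2399] 0.08795978857246932 [-0.0428 -0.3464  0.0822]
top [0.4509 0.0017 1.2522]
top catch_wing 0.46 [297.8 195.3] [0.5641 0.0708]
top handle_grip 0.78 [316.2 196.1] [0.5628 0.0245]
top latch_axis 0.8 [356.4 194.3] [ 0.5657 -0.0794]
top door_edge 0.88 [323.6 213.3] [0.519  0.0065]
top door_hinge 0.58 [322.8 129.1] [0.7431 0.0037]
top door_hinge 0.42 [394.6 271.5] [ 0.3653 -0.1727]
top enclosure 0.64 [323.9 176.1] [0.63   0.0037]
top enclosure 0.48 [238.2 184.5] [0.6118 0.2476]
side [0.4553 0.6332 0.8311]
side catch_wing 0.64 [320.3 200.2] [0.5644 0.0635]
side handle_grip 0.56 [322.7 188.7] [0.568  0.0128]
side handle_grip 0.37 [259.6 374.9] [0.6002 0.4418]
side latch_axis 0.69 [323.6 190. ] [0.5661 0.0113]
side latch_axis 0.67 [332.  162.9] [ 0.561  -0.0802]
side door_hinge 0.76 [251.4 183.6] [0.7445 0.009 ]
side enclosure 0.77 [298.6 207.6] [ 0.6354 -0.0071]
```

View pics/top.png

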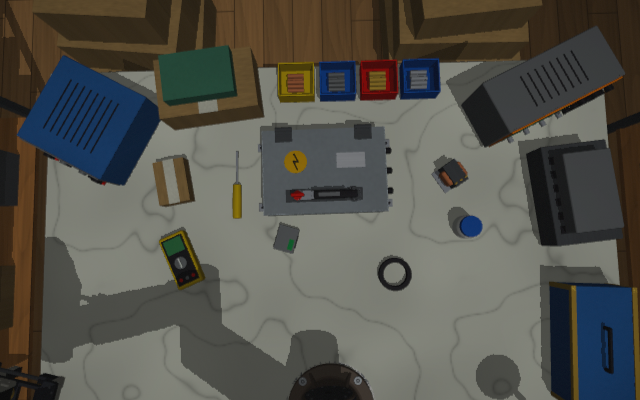

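View pics/side.png

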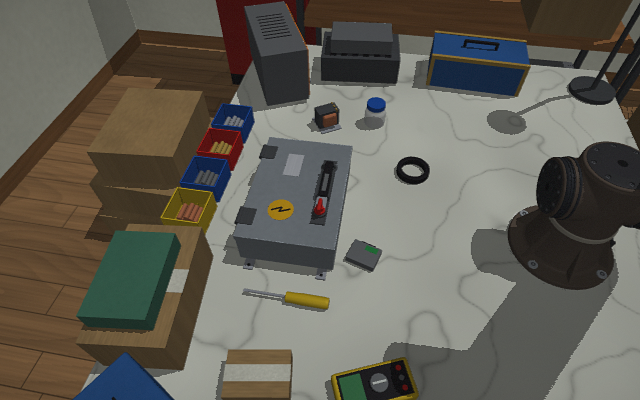

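Top view: enclosure at about px (323,170). The pan lies along y, with the red wing at about (297,195) and the spindle at about (356,194). The side view agrees, with yaw near 0. I'm moving over the wing.

arm_command(
  commands=[
    {"tx":0.17,"ty":0.14,"twist":0.03},
    {"tx":0.33,"ty":0.28,"twist":0.06},
    {"tx":0.47,"ty":0.42,"twist":0.1},
    {"tx":0.6,"ty":0.54,"twist":0.13},
    {"tx":0.72,"ty":0.64,"twist":0.16},
    {"tx":0.82,"ty":0.72,"twist":0.2},
    {"tx":0.9,"ty":0.8,"twist":0.23},
    {"tx":0.95,"ty":0.85,"twist":0.26},
  ],
  claw=0.45,
)

```text
invalid input
```

```bash
cat >> h.py <<'E'
def plan(p,yaw):
    s=get_state(); e=np.array(s["eef_pos"]); y0=s["ee_rot"][2]; c,sn=np.cos(y0),np.sin(y0)
    d=np.asarray(p)-e
    print("t%.2f"%s["t"],"pos",np.round(e,4),"yaw %.3f"%y0,"q6 %.2f"%s["q"][5],"w %.4f"%s["width"],"F",np.round(s["force"],1),"M",np.round(s["moment"],2))
    print("tx ty tz twist",np.round([(c*d[0]+sn*d[1])/.25,(sn*d[0]-c*d[1])/.25,-d[2]/.25,-((yaw-y0+np.pi)%(2*np.pi)-np.pi)/np.pi],4))
E
python3 -c "
from h import *
plan([.53,.0,.28],-1.5708)"
```

```text
t0.70 pos [0.1603 0.6556 0.2266] yaw -0.240 q6 -0.29 w 0.0876 F [ 0.3  1.  -0.7] M [ 0.01 -0.01  0.03]
tx ty tz twist [ 2.0592  2.1964 -0.2136  0.4237]
```

arm_command(
  commands=[
    {"tx":0.17,"ty":0.14,"tz":0,"twist":0.03},
    {"tx":0.33,"ty":0.28,"tz":-0.05,"twist":0.06},
    {"tx":0.47,"ty":0.42,"tz":-0.1,"twist":0.1},
    {"tx":0.6,"ty":0.54,"tz":-0.1,"twist":0.13},
    {"tx":0.72,"ty":0.64,"tz":-0.1,"twist":0.16},
    {"tx":0.82,"ty":0.72,"tz":-0.1,"twist":0.2},
    {"tx":0.9,"ty":0.8,"tz":-0.1,"twist":0.23},
    {"tx":0.95,"ty":0.85,"tz":-0.1,"twist":0.26},
  ],
  claw=0.45,
  grip_force=20,
)

```text
t: 1.37
eef_pos: [0.3417, 0.3902, 0.2522]
ee_rot: [-3.141, 0.0, -1.062]
force: [1.2, -0.1, -0.4]
width: 0.0419
gripper_force: 0.0
```

```bash
python3 -c "
from h import *
plan([.53,.0,.28],-1.5708)"
```

```text
t1.37 pos [0.3417 0.3902 0.2522] yaw -1.062 q6 -0.72 w 0.0419 F [ 1.2 -0.1 -0.4] M [ 0.15 -0.09  0.02]
tx ty tz twist [ 1.7299  0.1023 -0.1113  0.1619]
```

arm_command(
  commands=[
    {"tx":0.15,"ty":0.01,"tz":-0.02,"twist":0.02},
    {"tx":0.3,"ty":0.02,"tz":-0.05,"twist":0.04},
    {"tx":0.45,"ty":0.03,"tz":-0.08,"twist":0.06},
    {"tx":0.6,"ty":0.04,"tz":-0.1,"twist":0.08},
    {"tx":0.72,"ty":0.05,"tz":-0.11,"twist":0.1},
    {"tx":0.84,"ty":0.06,"tz":-0.11,"twist":0.12},
    {"tx":0.93,"ty":0.06,"tz":-0.11,"twist":0.14},
    {"tx":0.98,"ty":0.06,"tz":-0.11,"twist":0.16},
  ],
)

```text
t: 2.03
eef_pos: [0.4487, 0.17, 0.2795]
ee_rot: [-3.141, 0.0, -1.564]
force: [-0.1, 0.4, 0.2]
width: 0.0399
gripper_force: 0.0
```

```bash
python3 -c "
from h import *
np.set_printoptions(precision=4,suppress=True)
H={'catch_wing':.129,'handle_grip':.11,'latch_axis':.104,'door_edge':.094}
save('wrist','w1')
for q,z in H.items():
  for r in spot_point(q,'wrist')[:2]: print(q,round(r['score'],2),np.round(r['uv'],1),at_z('wrist',r['uv'],z)[:2])
plan([.565,.071,.2],-1.5708)"
```

```text
catch_wing 0.74 [183.2  76.8] [0.57   0.0747]
catch_wing 0.67 [349.4 310.7] [0.4194 0.3068]
handle_grip 0.78 [186.   15.8] [0.5696 0.0243]
t2.28 pos [0.4479 0.1724 0.2791] yaw -1.558 q6 -0.77 w 0.0396 F [0.6 0.2 0.4] M [ 0.16 -0.03 -0.01]
tx ty tz twist [ 0.4117 -0.4633  0.3165  0.0041]
```

View pics/w1.png

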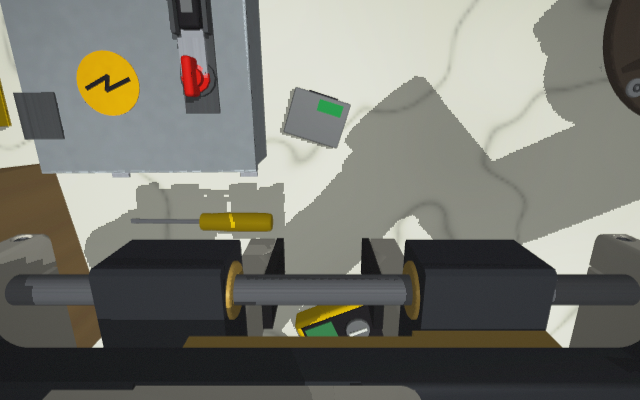

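Wing is seen at about px (192,77), long axis close to image vertical, so enclosure yaw is near 0. I'll go closer for a second measurement.

arm_command(
  commands=[
    {"tx":0.03,"ty":-0.1,"tz":0.04,"twist":0.0},
    {"tx":0.06,"ty":-0.2,"tz":0.08,"twist":0.004},
    {"tx":0.1,"ty":-0.3,"tz":0.14,"twist":0.004},
    {"tx":0.13,"ty":-0.38,"tz":0.18,"twist":0.004},
    {"tx":0.15,"ty":-0.44,"tz":0.22,"twist":0.004},
    {"tx":0.17,"ty":-0.47,"tz":0.24,"twist":0.004},
    {"tx":0.17,"ty":-0.47,"tz":0.24,"twist":0.004},
    {"tx":0.17,"ty":-0.47,"tz":0.24,"twist":0.004},
  ],
)

```text
t: 2.95
eef_pos: [0.5656, 0.1314, 0.2188]
ee_rot: [3.141, -0.001, -1.571]
force: [-1.0, 0.3, -0.1]
width: 0.0392
gripper_force: 0.0
```

```bash
python3 -c "
from h import *
np.set_printoptions(precision=4,suppress=True)
H={'catch_wing':.129,'handle_grip':.11,'latch_axis':.104,'door_edge':.094}
f=save('wrist','w2')
for q,z in H.items():
  for r in spot_point(q,'wrist')[:2]: print(q,round(r['score'],2),np.round(r['uv'],1),at_z('wrist',r['uv'],z)[:2])
for r in regions_of('catch_wing','wrist')[:2]:
  print(r['score'],r['rect'])
h=cv2.cvtColor(f,cv2.COLOR_RGB2HSV); m=((h[:,:,1]>150)&(h[:,:,2]>150)&((h[:,:,0]<8)|(h[:,:,0]>172)))
ys,xs=np.nonzero(m); print('red',m.sum(),xs.min(),xs.max(),ys.min(),ys.max(), cv2.minAreaRect(np.c_[xs,ys].astype(np.float32)))
plan([.565,.071,.2],-1.5708)"
```

```text
catch_wing 0.71 [318.2  54.1] [0.5687 0.0247]
catch_wing 0.68 [318.8 126. ] [0.5684 0.0729]
handle_grip 0.96 [315.1  51.7] [0.5713 0.0206]
latch_axis 0.42 [417.9 155.4] [0.4878 0.0982]
door_edge 0.92 [380.4  27.1] [0.5215 0.001 ]
0.73 [301.5, 77.9, 337.4, 152.1]
red 714 304 335 103 149 ((319.8382568359375, 125.89706420898438), (42.18865203857422, 29.326257705688477), 59.036251068115234)
t3.25 pos [0.5657 0.1315 0.22  ] yaw -1.571 q6 -0.57 w 0.0394 F [-0.4  0.1 -1.2] M [ 0.1  -0.05 -0.04]
tx ty tz twist [ 0.2421  0.0029  0.0799 -0.    ]
```

View pics/w2.png

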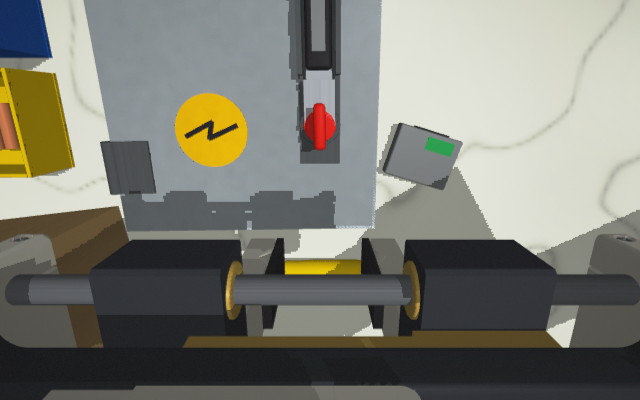

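Wing top shows at px (319,103–149), giving (0.568, 0.073). It agrees with the top view, and it is 9 mm × 34 mm aligned with y. I'll descend with the fingers straddling it and close.

arm_command(
  commands=[
    {"tx":0.08,"ty":-0.005,"tz":0.0,"twist":0.0},
    {"tx":0.16,"ty":-0.006,"tz":0.05,"twist":0.0},
    {"tx":0.236,"ty":-0.006,"tz":0.12,"twist":0.0},
    {"tx":0.236,"ty":-0.006,"tz":0.22,"twist":0.0},
    {"tx":0.236,"ty":-0.006,"tz":0.31,"twist":0.0},
    {"tx":0.236,"ty":-0.006,"tz":0.38,"twist":0.0},
    {"tx":0.236,"ty":-0.006,"tz":0.42,"twist":0.0},
    {"tx":0.236,"ty":-0.006,"tz":0.42,"twist":0.0},
  ],
)

```text
t: 3.92
eef_pos: [0.5661, 0.0717, 0.1123]
ee_rot: [3.139, -0.001, -1.572]
force: [-1.1, 0.1, -0.4]
width: 0.0397
gripper_force: 0.0
```

arm_command(
  commands=[
    {"tx":0,"ty":0,"tz":0,"twist":0},
    {"tx":0,"ty":0,"tz":0,"twist":0},
    {"tx":0,"ty":0,"tz":0,"twist":0},
    {"tx":0,"ty":0,"tz":0,"twist":0},
    {"tx":0,"ty":0,"tz":0,"twist":0},
    {"tx":0,"ty":0,"tz":0,"twist":0},
    {"tx":0,"ty":0,"tz":0,"twist":0},
    {"tx":0,"ty":0,"tz":0,"twist":0},
  ],
  claw=0,
  grip_force=15,
)

```text
t: 4.58
eef_pos: [0.568, 0.0722, 0.1147]
ee_rot: [-3.14, 0.0, -1.571]
force: [-0.6, -0.2, 3.5]
width: 0.009
gripper_force: 15.0
```

```bash
python3 -c "
from h import *
plan([.567,.072,.114],-1.5708)"
```

```text
t4.58 pos [0.568  0.0722 0.1147] yaw -1.571 q6 -0.47 w 0.0090 F [-0.6 -0.2  3.5] M [ 0.22 -0.1   0.09]
tx ty tz twist [ 0.0007  0.004   0.0029 -0.0002]
```

Gripped at 9.0 mm. Now feeling one way: CCW, which is negative twist.

arm_command(
  commands=[
    {"tx":0,"ty":0,"tz":0,"twist":-0.02},
    {"tx":0,"ty":0,"tz":0,"twist":-0.04},
    {"tx":0,"ty":0,"tz":0,"twist":-0.06},
    {"tx":0,"ty":0,"tz":0,"twist":-0.08},
    {"tx":0,"ty":0,"tz":0,"twist":-0.095},
    {"tx":0,"ty":0,"tz":0,"twist":-0.11},
    {"tx":0,"ty":0,"tz":0,"twist":-0.11},
    {"tx":0,"ty":0,"tz":0,"twist":-0.11},
  ],
)

```text
t: 5.25
eef_pos: [0.5681, 0.0721, 0.1146]
ee_rot: [-3.14, -0.0, -1.228]
force: [1.1, -0.9, 4.8]
width: 0.0108
gripper_force: 16.9
```

```bash
python3 -c "
from h import *
plan([.567,.072,.114],-1.5708)"
```

```text
t5.25 pos [0.5681 0.0721 0.1146] yaw -1.228 q6 -0.13 w 0.0108 F [ 1.1 -0.9  4.8] M [-0.04 -0.51 -0.41]
tx ty tz twist [-0.0011  0.0041  0.0024  0.1091]
```

Blocked (moment −0.41 N m, the wing wedging the pads), so it must go clockwise.

arm_command(
  commands=[
    {"tx":0,"ty":0,"tz":0,"twist":0.035},
    {"tx":0,"ty":0,"tz":0,"twist":0.07},
    {"tx":0,"ty":0,"tz":0,"twist":0.105},
    {"tx":0,"ty":0,"tz":0,"twist":0.14},
    {"tx":0,"ty":0,"tz":0,"twist":0.175},
    {"tx":0,"ty":0,"tz":0,"twist":0.21},
    {"tx":0,"ty":0,"tz":0,"twist":0.23},
    {"tx":0,"ty":0,"tz":0,"twist":0.23},
  ],
)

```text
t: 5.92
eef_pos: [0.5679, 0.0722, 0.1146]
ee_rot: [-3.141, 0.0, -1.954]
force: [0.5, 0.6, 5.7]
width: 0.0088
gripper_force: 15.0
```

```bash
python3 -c "
from h import *
plan([.567,.072,.114],-2.75)"
```

```text
t5.92 pos [0.5679 0.0722 0.1146] yaw -1.954 q6 -0.85 w 0.0088 F [0.5 0.6 5.7] M [ 0.23 -0.14 -0.05]
tx ty tz twist [0.0019 0.0029 0.0025 0.2533]
```

Turning freely at −0.38 rad. I'll carry on to about −1.15.

arm_command(
  commands=[
    {"tx":0,"ty":0,"tz":0,"twist":0.035},
    {"tx":0,"ty":0,"tz":0,"twist":0.07},
    {"tx":0,"ty":0,"tz":0,"twist":0.105},
    {"tx":0,"ty":0,"tz":0,"twist":0.14},
    {"tx":0,"ty":0,"tz":0,"twist":0.175},
    {"tx":0,"ty":0,"tz":0,"twist":0.21},
    {"tx":0,"ty":0,"tz":0,"twist":0.245},
    {"tx":0,"ty":0,"tz":0,"twist":0.245},
  ],
)

```text
t: 6.58
eef_pos: [0.5676, 0.0724, 0.1146]
ee_rot: [3.142, 0.001, -2.727]
force: [-0.2, 1.2, 7.0]
width: 0.009
gripper_force: 15.0
```

```bash
python3 -c "
from h import *
plan([.567,.072,.114],-2.75)"
```

```text
t6.58 pos [0.5676 0.0724 0.1146] yaw -2.727 q6 -1.62 w 0.0090 F [-0.2  1.2  7. ] M [ 0.64  0.19 -0.03]
tx ty tz twist [ 0.0029 -0.0003  0.0025  0.0075]
```

Release slightly, rise, then untwist while moving back for a look.

arm_command(
  commands=[
    {"tx":0,"ty":0,"tz":0,"twist":0},
    {"tx":0,"ty":0,"tz":0,"twist":0},
    {"tx":0,"ty":0,"tz":0,"twist":0},
    {"tx":0,"ty":0,"tz":-0.06,"twist":0},
    {"tx":0,"ty":0,"tz":-0.16,"twist":0},
    {"tx":0,"ty":0,"tz":-0.26,"twist":-0.03},
    {"tx":0,"ty":0,"tz":-0.36,"twist":-0.06},
    {"tx":0,"ty":0,"tz":-0.42,"twist":-0.1},
  ],
  claw=0.15,
)

```text
t: 7.25
eef_pos: [0.5679, 0.072, 0.2214]
ee_rot: [-3.141, 0.002, -2.401]
force: [-0.9, -0.4, 0.1]
width: 0.0131
gripper_force: 0.0
```

```bash
python3 -c "
from h import *
plan([.567,.1,.22],-1.571)"
```

```text
t7.25 pos [0.5679 0.072  0.2214] yaw -2.401 q6 -1.30 w 0.0131 F [-0.9 -0.4  0.1] M [ 0.09 -0.29  0.02]
tx ty tz twist [-0.0729  0.0852  0.0057 -0.2641]
```

arm_command(
  commands=[
    {"tx":-0.02,"ty":0.02,"tz":0,"twist":-0.035},
    {"tx":-0.04,"ty":0.04,"tz":0,"twist":-0.07},
    {"tx":-0.06,"ty":0.06,"tz":0,"twist":-0.105},
    {"tx":-0.07,"ty":0.08,"tz":0,"twist":-0.14},
    {"tx":-0.07,"ty":0.085,"tz":0,"twist":-0.175},
    {"tx":-0.07,"ty":0.085,"tz":0,"twist":-0.21},
    {"tx":-0.07,"ty":0.085,"tz":0,"twist":-0.245},
    {"tx":-0.07,"ty":0.085,"tz":0,"twist":-0.264},
  ],
  claw=0.45,
)

```text
t: 7.92
eef_pos: [0.5657, 0.0994, 0.2185]
ee_rot: [3.14, -0.0, -1.57]
force: [-0.7, 0.3, 0.3]
width: 0.0395
gripper_force: 0.0
```

```bash
python3 -c "
from h import *
np.set_printoptions(precision=4,suppress=True)
H={'catch_wing':.129,'handle_grip':.125,'latch_axis':.104,'door_edge':.094}
f=save('wrist','w3')
for q,z in H.items():
  for r in spot_point(q,'wrist')[:2]: print(q,round(r['score'],2),np.round(r['uv'],1),at_z('wrist',r['uv'],z)[:2])
print('tip flush',proj('wrist',[.568,.031,.110]),'sprung',proj('wrist',[.568,.030,.1266]))
plan([.568,.021,.112],-1.571)"
```

```text
catch_wing 0.65 [315.9 171.3] [0.5706 0.0737]
handle_grip 0.83 [314.2  93.5] [0.5712 0.018 ]
latch_axis 0.67 [101.9  78.2] [0.7342 0.0049]
door_edge 0.32 [100.8  78.4] [0.7415 0.0044]
tip flush [319.2241 111.7599] sprung [318.9961 110.882 ]
t8.17 pos [0.5659 0.0994 0.2188] yaw -1.578 q6 -0.52 w 0.0396 F [-0.2  0.  -0.5] M [ 0.11 -0.09  0.  ]
tx ty tz twist [ 0.3135 -0.0105  0.4272 -0.0022]
```

View pics/w3.png

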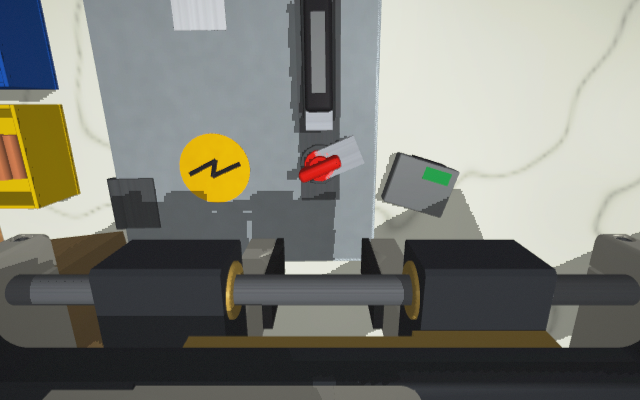

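The wing is turned (nose plate clear, pointing to −x) and the grip's lip shows free at px (318,120). The bar end at row 110 fits the expected place. Next I'll pinch the grip.

arm_command(
  commands=[
    {"tx":0.1,"ty":-0.005,"tz":0.02,"twist":-0.002},
    {"tx":0.2,"ty":-0.01,"tz":0.06,"twist":-0.002},
    {"tx":0.28,"ty":-0.01,"tz":0.14,"twist":-0.002},
    {"tx":0.313,"ty":-0.01,"tz":0.24,"twist":-0.002},
    {"tx":0.313,"ty":-0.01,"tz":0.33,"twist":-0.002},
    {"tx":0.313,"ty":-0.01,"tz":0.39,"twist":-0.002},
    {"tx":0.313,"ty":-0.01,"tz":0.42,"twist":-0.002},
    {"tx":0.313,"ty":-0.01,"tz":0.425,"twist":-0.002},
  ],
)

```text
t: 8.83
eef_pos: [0.5673, 0.0208, 0.1112]
ee_rot: [3.139, -0.001, -1.571]
force: [0.6, -0.3, 0.8]
width: 0.0396
gripper_force: 0.0
```

arm_command(
  commands=[
    {"tx":0,"ty":0,"tz":0,"twist":0},
    {"tx":0,"ty":0,"tz":0,"twist":0},
    {"tx":0,"ty":0,"tz":0,"twist":0},
    {"tx":0,"ty":0,"tz":0,"twist":0},
    {"tx":0,"ty":0,"tz":0,"twist":0},
    {"tx":0,"ty":0,"tz":0,"twist":0},
    {"tx":0,"ty":0,"tz":0,"twist":0},
    {"tx":0,"ty":0,"tz":0,"twist":0},
  ],
  claw=0,
  grip_force=30,
)

```text
t: 9.5
eef_pos: [0.5688, 0.0217, 0.1133]
ee_rot: [-3.14, 0.001, -1.569]
force: [0.4, 2.3, 2.6]
width: 0.0195
gripper_force: 30.0
```

```bash
python3 -c "
from h import *
plan([.568,.021,.112],-1.571)"
```

```text
t9.50 pos [0.5688 0.0217 0.1133] yaw -1.569 q6 -0.38 w 0.0195 F [0.4 2.3 2.6] M [ 1.06 -0.25  0.08]
tx ty tz twist [0.0026 0.0032 0.0053 0.0006]
```

arm_command(
  commands=[
    {"tx":0.007,"ty":0,"tz":-0.034,"twist":0},
    {"tx":0.018,"ty":0,"tz":-0.07,"twist":0},
    {"tx":0.033,"ty":0,"tz":-0.105,"twist":0},
    {"tx":0.051,"ty":0,"tz":-0.138,"twist":0},
    {"tx":0.073,"ty":0,"tz":-0.169,"twist":0},
    {"tx":0.09,"ty":0,"tz":-0.19,"twist":0},
    {"tx":0.09,"ty":0,"tz":-0.19,"twist":0},
    {"tx":0.09,"ty":0,"tz":-0.19,"twist":0},
  ],
)

```text
t: 10.17
eef_pos: [0.5686, -0.0016, 0.1612]
ee_rot: [-3.14, 0.0, -1.57]
force: [1.6, 2.4, 1.4]
width: 0.0198
gripper_force: 30.0
```

```bash
python3 -c "
from h import *
save('side','s2')
cv2.imwrite('pics/s2c.png',cv2.resize(cv2.imread('pics/s2.png')[80:280,200:440],None,fx=2.5,fy=2.5))
plan([.568,.021,.112],-1.571)"
```

```text
t10.22 pos [ 0.5686 -0.0014  0.161 ] yaw -1.570 q6 -0.34 w 0.0198 F [2.4 3.8 2.5] M [ 1.21 -0.64  0.13]
tx ty tz twist [-0.0896  0.0024  0.1959  0.0004]
```

View pics/s2c.png

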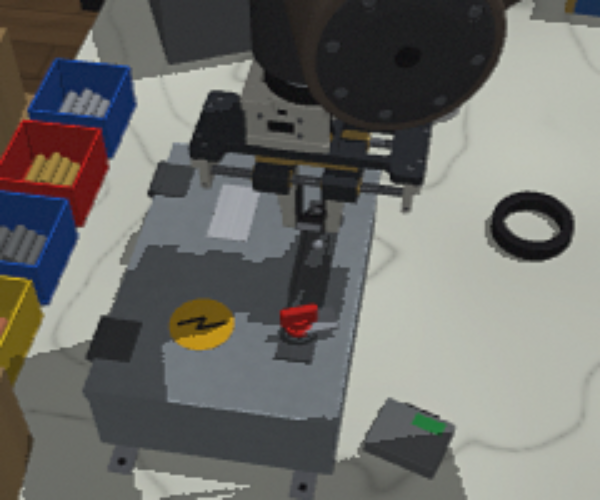

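The grip is raised out of its pan (lip at crop px (318,240), inside the fingers). I'll regrip deeper for a solid hold.

arm_command(
  commands=[
    {"tx":0,"ty":0,"tz":0,"twist":0},
    {"tx":0,"ty":0,"tz":0,"twist":0},
    {"tx":0,"ty":0,"tz":0,"twist":0},
    {"tx":0,"ty":0,"tz":0.02,"twist":0},
    {"tx":0,"ty":0,"tz":0.045,"twist":0},
    {"tx":0,"ty":0,"tz":0.055,"twist":0},
    {"tx":0,"ty":0,"tz":0.055,"twist":0},
    {"tx":0,"ty":0,"tz":0.055,"twist":0},
  ],
  claw=0.33,
)

```text
t: 10.88
eef_pos: [0.568, -0.0014, 0.1461]
ee_rot: [3.141, -0.0, -1.569]
force: [0.4, 0.1, -0.1]
width: 0.0287
gripper_force: 0.0
```

arm_command(
  commands=[
    {"tx":0,"ty":0,"tz":0,"twist":0},
    {"tx":0,"ty":0,"tz":0,"twist":0},
    {"tx":0,"ty":0,"tz":0,"twist":0},
    {"tx":0,"ty":0,"tz":0,"twist":0},
    {"tx":0,"ty":0,"tz":0,"twist":0},
    {"tx":0,"ty":0,"tz":0,"twist":0},
    {"tx":0,"ty":0,"tz":0,"twist":0},
    {"tx":0,"ty":0,"tz":0,"twist":0},
  ],
  claw=0,
  grip_force=35,
)

```text
t: 11.55
eef_pos: [0.5687, -0.0012, 0.1468]
ee_rot: [-3.141, 0.0, -1.569]
force: [2.5, -0.6, -1.3]
width: 0.0196
gripper_force: 35.0
```

```bash
python3 -c "
from h import *
plan([.568,-.0005,.147],-1.571)
s=get_state(); e=np.array(s['eef_pos']); y0=s['ee_rot'][2]
S=np.array([.5685,-.0738]); r=e[:2]-S; print('r',np.hypot(*r))
R=np.hypot(*r); c,sn=np.cos(y0),np.sin(y0)
for k in range(1,15):
    a=k*0.115; a0=np.arctan2(r[1],r[0]); P=S+R*np.array([np.cos(a0+a),np.sin(a0+a)])-e[:2]
    print(k,np.round([(c*P[0]+sn*P[1])/.25,(sn*P[0]-c*P[1])/.25,-a/np.pi],3))
"
```

```text
t11.55 pos [ 0.5687 -0.0012  0.1468] yaw -1.569 q6 -0.34 w 0.0196 F [ 2.5 -0.6 -1.3] M [-0.24 -1.33  0.17]
tx ty tz twist [-0.0029  0.0027 -0.0009  0.0006]
r 0.07258805357789183
1 [ 0.002  0.033 -0.037]
2 [ 0.007  0.066 -0.073]
3 [ 0.017  0.098 -0.11 ]
4 [ 0.03   0.129 -0.146]
5 [ 0.046  0.158 -0.183]
6 [ 0.066  0.185 -0.22 ]
7 [ 0.088  0.21  -0.256]
8 [ 0.114  0.231 -0.293]
9 [ 0.141  0.25  -0.329]
10 [ 0.171  0.266 -0.366]
11 [ 0.202  0.278 -0.403]
12 [ 0.234  0.286 -0.439]
13 [ 0.267  0.291 -0.476]
14 [ 0.301  0.291 -0.512]
```

arm_command(
  commands=[
    {"tx":0.002,"ty":0.033,"tz":0,"twist":-0.037},
    {"tx":0.007,"ty":0.066,"tz":0,"twist":-0.073},
    {"tx":0.017,"ty":0.098,"tz":0,"twist":-0.11},
    {"tx":0.03,"ty":0.129,"tz":0,"twist":-0.146},
    {"tx":0.046,"ty":0.158,"tz":0,"twist":-0.183},
    {"tx":0.066,"ty":0.185,"tz":0,"twist":-0.22},
    {"tx":0.088,"ty":0.21,"tz":0,"twist":-0.256},
    {"tx":0.088,"ty":0.21,"tz":0,"twist":-0.256},
  ],
)

```text
t: 12.22
eef_pos: [0.5165, -0.0244, 0.1467]
ee_rot: [-3.14, -0.002, -0.758]
force: [8.2, -6.1, -8.0]
width: 0.0198
gripper_force: 35.0
```

```bash
cat >> h.py <<'E'
def arc(S,n,da):
    s=get_state(); e=np.array(s['eef_pos']); y0=s['ee_rot'][2]; r=e[:2]-S; R=np.hypot(*r); c,sn=np.cos(y0),np.sin(y0); a0=np.arctan2(r[1],r[0])
    print('R',R,'a0',a0)
    for k in range(1,n+1):
        a=k*da; P=S+R*np.array([np.cos(a0+a),np.sin(a0+a)])-e[:2]
        print(k,np.round([(c*P[0]+sn*P[1])/.25,(sn*P[0]-c*P[1])/.25,-a/np.pi],3))
E
python3 -c "
from h import *
plan([.568,-.0005,.147],0)
arc(np.array([.5685,-.0738]),7,.11)"
```

```text
t12.22 pos [ 0.5165 -0.0244  0.1467] yaw -0.758 q6 0.48 w 0.0198 F [ 8.2 -6.1 -8. ] M [-1.9  -3.11  0.2 ]
tx ty tz twist [ 0.084  -0.2111 -0.0012 -0.2413]
R 0.07175872012771836 a0 2.382167323156148
1 [ 0.002  0.032 -0.035]
2 [ 0.007  0.063 -0.07 ]
3 [ 0.015  0.093 -0.105]
4 [ 0.027  0.122 -0.14 ]
5 [ 0.042  0.15  -0.175]
6 [ 0.06   0.176 -0.21 ]
7 [ 0.081  0.2   -0.245]
```

arm_command(
  commands=[
    {"tx":0.002,"ty":0.032,"tz":0,"twist":-0.035},
    {"tx":0.007,"ty":0.063,"tz":0,"twist":-0.07},
    {"tx":0.015,"ty":0.093,"tz":0,"twist":-0.105},
    {"tx":0.027,"ty":0.122,"tz":0,"twist":-0.14},
    {"tx":0.042,"ty":0.15,"tz":0,"twist":-0.175},
    {"tx":0.06,"ty":0.176,"tz":0,"twist":-0.21},
    {"tx":0.081,"ty":0.2,"tz":0,"twist":-0.242},
    {"tx":0.081,"ty":0.2,"tz":0,"twist":-0.242},
  ],
)

```text
t: 12.88
eef_pos: [0.4975, -0.074, 0.1467]
ee_rot: [-3.141, -0.003, 0.001]
force: [8.7, -1.1, -7.5]
width: 0.02
gripper_force: 34.9
```

```bash
python3 -c "
from h import *
plan([.568,-.0005,.147],0)
arc(np.array([.5685,-.0738]),1,.11)
f=save('side','s3'); g=save('top','t3')
a=cv2.resize(f[80:280,200:440],(480,400)); b=cv2.resize(g[100:300,240:400],(320,400)); cv2.imwrite('pics/c3.png',np.hstack([a,b])[:,:,::-1])
"
```

```text
t12.88 pos [ 0.4975 -0.074   0.1467] yaw 0.001 q6 1.33 w 0.0200 F [ 8.7 -1.1 -7.5] M [-0.68 -3.25 -0.01]
tx ty tz twist [ 2.823e-01 -2.937e-01 -1.400e-03  2.000e-04]
R 0.07103477171623487 a0 -3.1392442778245537
1 [ 0.002  0.031 -0.035]
```

View pics/c3.png

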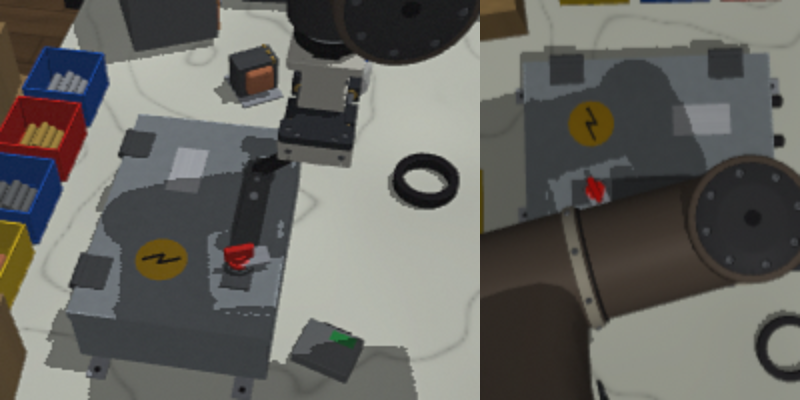

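Side and top show the grip over the free edge (latch ≈ 1.57). Now raising the door along the hinge arc.

arm_command(
  commands=[
    {"tx":0,"ty":0,"tz":0,"twist":0},
    {"tx":0.012,"ty":0,"tz":-0.039,"twist":0},
    {"tx":0.027,"ty":0,"tz":-0.078,"twist":0},
    {"tx":0.061,"ty":0,"tz":-0.152,"twist":0},
    {"tx":0.1,"ty":0,"tz":-0.225,"twist":0},
    {"tx":0.145,"ty":0,"tz":-0.294,"twist":0},
    {"tx":0.196,"ty":0,"tz":-0.358,"twist":0},
    {"tx":0.196,"ty":0,"tz":-0.358,"twist":0},
  ],
  grip_force=50,
)

```text
t: 13.65
eef_pos: [0.5443, -0.0734, 0.2358]
ee_rot: [-3.141, 0.004, -0.005]
force: [-4.8, 1.9, 3.2]
width: 0.0195
gripper_force: 50.0
```

```bash
cat > d.py <<'E'
from h import *
plan([.568,-.074,.147],0)
e=np.array(get_state()['eef_pos']); v=np.array([.743-e[0],e[2]+.019-.09]); R=np.hypot(*v); a=np.arctan2(v[1],v[0])
print('R',R,'theta',a-.30)
for k in range(1,10):
    b=a+.08*k; print(k,np.round([(R*np.cos(a)-R*np.cos(b))/.25,-(R*np.sin(b)-R*np.sin(a))/.25],3))
E
python3 d.py
```

```text
t13.65 pos [ 0.5443 -0.0734  0.2358] yaw -0.005 q6 1.34 w 0.0195 F [-4.8  1.9  3.2] M [0.83 2.15 0.17]
tx ty tz twist [ 0.0948  0.0019  0.3553 -0.0017]
R 0.25815825940705994 theta 0.3925298289094034
1 [ 0.055 -0.061]
2 [ 0.115 -0.118]
3 [ 0.18 -0.17]
4 [ 0.248 -0.217]
5 [ 0.319 -0.257]
6 [ 0.394 -0.292]
7 [ 0.472 -0.321]
8 [ 0.551 -0.344]
9 [ 0.632 -0.36 ]
```

```bash
python3 -c "
from h import *
f=save('side','s4'); cv2.imwrite('pics/c4.png',cv2.resize(f[60:280,200:440],None,fx=2.5,fy=2.5)[:,:,::-1])"
```

```text
(no output)
```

View pics/c4.png

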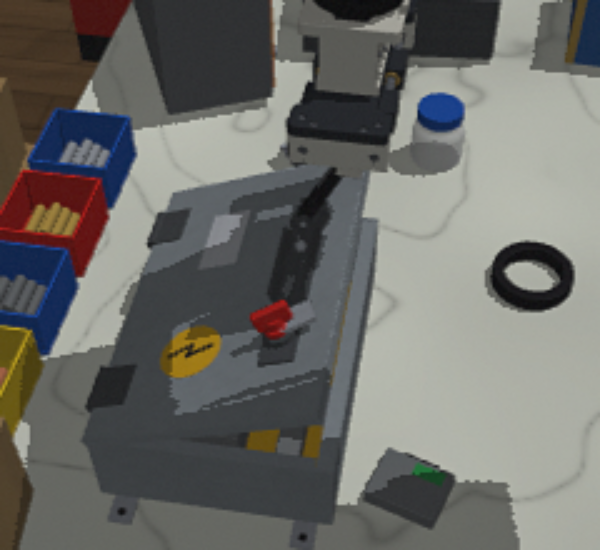

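The door is following: its free edge is well off the rim at crop px (350,290). I'll keep raising.

arm_command(
  commands=[
    {"tx":0.027,"ty":0,"tz":-0.031,"twist":0},
    {"tx":0.055,"ty":0,"tz":-0.061,"twist":0},
    {"tx":0.115,"ty":0,"tz":-0.118,"twist":0},
    {"tx":0.18,"ty":0,"tz":-0.17,"twist":0},
    {"tx":0.248,"ty":0,"tz":-0.217,"twist":0},
    {"tx":0.319,"ty":0,"tz":-0.257,"twist":0},
    {"tx":0.394,"ty":0,"tz":-0.292,"twist":0},
    {"tx":0.394,"ty":0,"tz":-0.292,"twist":0},
  ],
)

```text
t: 14.37
eef_pos: [0.6424, -0.0732, 0.3067]
ee_rot: [-3.141, 0.007, -0.005]
force: [-6.0, 5.3, 0.2]
width: 0.0196
gripper_force: 50.0
```

```bash
python3 d.py
```

```text
t14.37 pos [ 0.6424 -0.0732  0.3067] yaw -0.005 q6 1.38 w 0.0196 F [-6.   5.3  0.2] M [ 1.92  2.8  -0.  ]
tx ty tz twist [-0.2975  0.0047  0.639  -0.0015]
R 0.2563223055569421 theta 0.8674031563055515
1 [ 0.077 -0.029]
2 [ 0.155 -0.052]
3 [ 0.236 -0.069]
4 [ 0.317 -0.079]
5 [ 0.399 -0.082]
6 [ 0.481 -0.079]
7 [ 0.562 -0.07 ]
8 [ 0.643 -0.054]
9 [ 0.722 -0.031]
```

arm_command(
  commands=[
    {"tx":0.038,"ty":0,"tz":-0.015,"twist":0},
    {"tx":0.077,"ty":0,"tz":-0.029,"twist":0},
    {"tx":0.115,"ty":0,"tz":-0.041,"twist":0},
    {"tx":0.155,"ty":0,"tz":-0.052,"twist":0},
    {"tx":0.195,"ty":0,"tz":-0.061,"twist":0},
    {"tx":0.22,"ty":0,"tz":-0.066,"twist":0},
    {"tx":0.22,"ty":0,"tz":-0.066,"twist":0},
    {"tx":0.22,"ty":0,"tz":-0.066,"twist":0},
  ],
)

```text
t: 15.03
eef_pos: [0.6956, -0.0731, 0.3239]
ee_rot: [-3.14, 0.006, -0.004]
force: [-8.6, 6.1, -1.4]
width: 0.0194
gripper_force: 50.0
```

```bash
python3 d.py | head -4; python3 -c "
from h import *
f=save('side','s5'); cv2.imwrite('pics/c5.png',cv2.resize(f[40:280,200:460],None,fx=2.3,fy=2.3)[:,:,::-1])"
```

```text
t15.03 pos [ 0.6956 -0.0731  0.3239] yaw -0.004 q6 1.40 w 0.0194 F [-8.6  6.1 -1.4] M [2.08 3.14 0.04]
tx ty tz twist [-0.5105  0.006   0.7075 -0.0014]
R 0.25726329252117325 theta 1.0855956956612278
1 [ 0.081 -0.012]
```

View pics/c5.png

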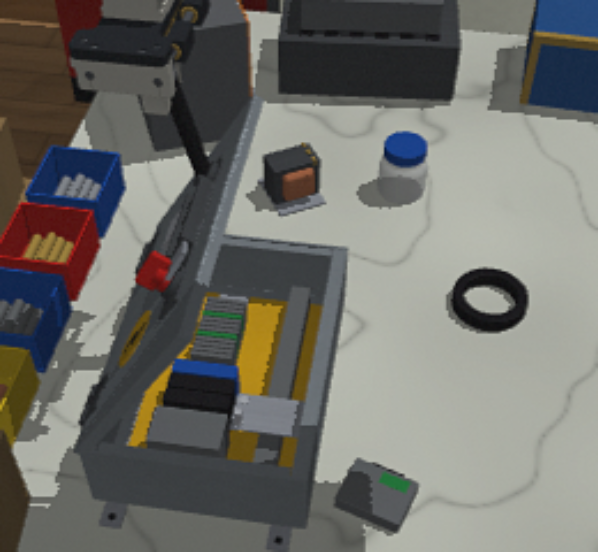

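The door stands at about 62°, inside visible, grip still held. Letting go and rising clear.

arm_command(
  commands=[
    {"tx":0,"ty":0,"tz":0,"twist":0},
    {"tx":0,"ty":0,"tz":0,"twist":0},
    {"tx":0,"ty":0,"tz":0,"twist":0},
    {"tx":0,"ty":0,"tz":0,"twist":0},
    {"tx":0,"ty":0,"tz":-0.05,"twist":0},
    {"tx":0,"ty":0,"tz":-0.12,"twist":0},
    {"tx":0,"ty":0,"tz":-0.22,"twist":0},
    {"tx":0,"ty":0,"tz":-0.32,"twist":0},
  ],
  claw=0.5,
)

```text
t: 15.75
eef_pos: [0.6981, -0.0747, 0.4062]
ee_rot: [3.141, 0.0, -0.005]
force: [1.3, 0.5, 0.2]
width: 0.0438
gripper_force: 0.0
```

arm_command(
  commands=[
    {"tx":-0.05,"ty":0,"tz":-0.05,"twist":0},
    {"tx":-0.12,"ty":0,"tz":-0.05,"twist":0},
    {"tx":-0.24,"ty":0,"tz":-0.05,"twist":0},
    {"tx":-0.36,"ty":0,"tz":-0.05,"twist":0},
    {"tx":-0.48,"ty":0,"tz":-0.05,"twist":0},
    {"tx":-0.58,"ty":0,"tz":-0.05,"twist":0},
    {"tx":-0.62,"ty":0,"tz":-0.05,"twist":0},
    {"tx":-0.62,"ty":0,"tz":-0.05,"twist":0},
  ],
)

```text
t: 16.42
eef_pos: [0.541, -0.074, 0.4199]
ee_rot: [-3.141, -0.004, -0.005]
force: [0.9, -0.3, 0.8]
width: 0.0441
gripper_force: 0.0
```

```bash
python3 -c "
from h import *
plan([.6,0,.4],0)
f=save('side','s6'); g=save('top','t6'); cv2.imwrite('pics/c6.png',np.hstack([cv2.resize(f,(400,250)),cv2.resize(g,(400,250))])[:,:,::-1])"
```

```text
t16.42 pos [ 0.541  -0.074   0.4199] yaw -0.005 q6 1.34 w 0.0441 F [ 0.9 -0.3  0.8] M [-0.06 -0.08 -0.  ]
tx ty tz twist [ 0.2347 -0.2972  0.0795 -0.0015]
```

View pics/c6.png

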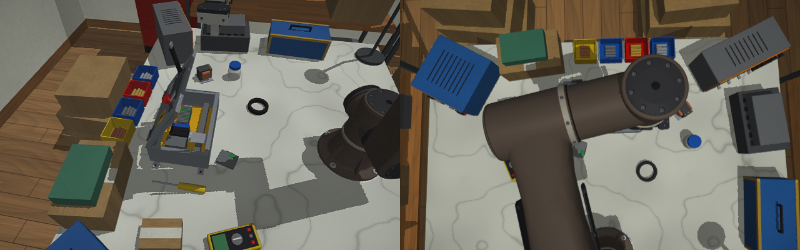

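The door stays up, the robot is clear, and the bystanders haven't moved (the door stands at px (175,90) in the side half).

```bash
python3 -c "
from station import *
print(job_done())"
```

```text
the job is handed in; nothing more can be done
None
```

The enclosure is open and the job was handed in at about 16.5 s. The red wing lock turned clockwise, the grip was lifted and turned out over the free edge, and the door was raised to about 62° and let go. In the last pictures it stayed up with the arm clear and nothing else on the bench looked disturbed.

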